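# Set the running play of a tape reel

### The arm

A 6-joint arm with a two-finger parallel gripper is mounted at the origin on the work surface. World frame = base frame: x ahead of the robot, y to its left, z up, the work surface at z = 0. Lengths are in m, angles in rad, forces in N, time in s.
With the tool pointing down it reaches from about 0.425 to 0.925 m from the base axis. Payload 12.5 kg.
Tool frame: the origin (TCP) lies at the very end of the fingers, on their centre line; the grasp point (between the pads) lies grasp_offset behind it (grasp_offset is the distance from the TCP to the grasp point, in m); y points along the fingers, z is the direction in which the jaws open and shut, and the axes are right-handed (so a half turn about y gives the same grasp; the last joint's range is limited). The gripper opens to 85 mm and grips with 20 to 120 N. Pads are 22 mm wide; open, the fingers measure 114 mm over their backs; the gripper's body (76 mm by 85 mm) begins 54 mm behind the grasp point. The pads swing forward as they close: fully open they stand 13 mm farther back than shut.
Start: joints at [1.204, 0.491, 1.559, -0, 1.092, -0.106], TCP at [0.161, 0.604, 0.231] pointing down, gripper open.
Joint ranges: [-3.1, 3.1], [-0.84, 2.19], [0.05, 2.79], [-1.13, 4.28], [0.06, 2.93], [-2.69, 2.69]. Speed limits (rad/s): [2.22, 2.22, 2.79, 3.14, 3.14, 3.14].

### API

Orientations are given as a unit quaternion [x, y, z, w].
In Python, from station import * gives the robot as it stands.
- The arm moves only by the shell command python3 -m inch 'ROWS' [FORCE]. ROWS is JSON, a list of rows, each an object with "translation": the shift along the tool's x, y, z in units of 0.04 m (1.0 is 0.04 m), a list of three; "delta_rot": the turn, a rotation vector about the tool's x, y, z in units of 0.08 rad (1.0 is 0.08 rad), a list of three; "hand": the opening, from 0 (shut) to 1 (fully open). A call has 1 to 8 rows; each row shifts and turns the commanded pose from where the row before left it, along the tool's axes as they then stand; what a row does not reach is not made up. A row lasts 1/10 s, in which the tool goes at most 50 mm and 8.59 degrees, less where a joint would pass 70% of its speed; a pose out of reach is approached as far as the arm can. A call with a number of a shift or a turn outside -1 to 1 is refused whole. A call with a gripper value outside its range is refused whole. The fingers move at their own pace and stop on an object; FORCE is the grip in N (left out, the last holds). Time passes only in rows, so rows that do not move let the fingers close. It gives the time, the measured TCP pose, the force and the opening at its end, in the units of the state.
- read_state(): the state, without advancing time (a new reading comes with each control period).
- camera(name): name is "scene" or "side" or "wrist"; returns the picture (384x512x3 uint8, red, green, blue); there is no depth.
- get_calibration(name): a dict with "fov_y" (degrees; the focal length in pixels is half the picture's height over the tangent of half this angle, whatever the lens; pixels are square), "cx", "cy" (the principal point, pixels), "dist" ([k1, k2, p1, p2, k3] as OpenCV has them; the pictures are not rectified), "R" (3x3) and "t" (3): a world point X has camera coordinates R X + t. Camera axes: x right, y down, z forward; pixel columns grow to the right and rows downward; lengths in m; the calibration is good to about 2 mm. A picture is of the moment at which its call begins: read the wrist's pose just before it. get_calibration takes no time and is no camera call; for the wrist camera it gives the pose at the moment of the call.
- job_done(): hands the job in, once; it reports no verdict.
Trained networks look in the newest picture that a camera, given by its name, has taken for a name from the list of things; names that differ only in an ending like _2 or _b are one class to them, and where a whole thing is asked for, a point or a joint stands for the part that bears it (a point fixed in the world has none). Each returns a list of dicts, best first, with "confidence" (0 to 1); they miss things now and then, are a little off and sometimes report something else, mostly with a low value. They report only what shows in the picture. A call takes as long as a camera call.
- spot_in(camera, label): "box" ([left, top, right, bottom] in pixels, round what is visible of it).
- pinpoint(camera, label): "point" ([row, column] in pixels: a listed point, or the origin of a listed thing).
The state is a dict: "clock": time; "joints": joint angles; "dq": joint speeds; "joint_torque": joint torques, N m; "ee_pos": TCP position; "ee_rot": TCP orientation; "force": force on the tool from outside, world axes, zero at the start; "wrist_torque": the same for the moment, N m; "width": finger opening in m.
Only numpy, scipy, OpenCV 4.12 (cv2) and the standard library are available. Lean on these libraries where they do the work, as an engineer would, in place of code of your own. Each camera call takes 0.05 s, during which the arm holds its last target.

### The job

On the tape reel stand, first turn the black brake knob clockwise until it clicks past its detent into its other position. Then screw the knurled nut on the spindle down (clockwise) until it bottoms out, back it off a quarter turn so that the roll can run free, and finish while still holding the nut gripped there: do not let go of it. Leave the brake released and the other things on the desk where they are.

Things in the scene. Friction and masses are not known exactly. Their poses are not given: they have to be found in the camera images.
- nut_mid (a point): Centre of the knurled aluminium nut on the upright spindle, half-way up: a round cylinder 40 mm in diameter, 38 mm tall, axis vertical. Bottomed out, this point is 99 mm above the desk (underside 80 mm). Right-hand thread, 4 mm of rise per turn; the spindle end shows above it. A short dark line on the top face, from the axis along this frame's x, turns with it
- nut (a joint): How far the nut is unscrewed from its seat, rad: 0 = bottomed out (a hard stop), growing anticlockwise seen from above; a quarter turn off is 1.57. It starts between 2 and 3.5. It turns with light friction (0.05 N m) and stays where it is left
- knob_mid (a point): Grip point of the black brake knob, on its upright axis, 48 mm above the desk, 140 mm from the nut's axis. Its grip is an upright bar 44 mm long (this frame's x), 14 mm thick (y), 34 mm tall, top 10 mm above this point; below is a disc 48 mm in diameter, its top 22 mm below this point. A white mark on the bar points to -x
- knob (a joint): Brake knob angle, rad, growing clockwise seen from above: 0 = brake on (start), 1.05 (60 degrees) = brake released; a stop at each end. A sprung detent resists with 0.17 N m at the start, falling to nothing half-way (0.52), and past that it snaps the knob on to the other end
- stand: Fixed reel stand: dark base plate 130 (x) by 270 (y) by 12 mm, origin at the centre of its underside, z up. Spindle at y = -70 mm with the roll of tape (96 mm in diameter, top 66 mm up) and over it the brass hub seat (36 mm in diameter, top 80 mm up) that the nut bottoms on; brake knob at y = +70 mm
- pen_cup: Grey pen cup with pens, 72 mm in diameter, 90 mm tall (pens to 150 mm), loose bystander; origin at the centre of its underside, z up
- spare_roll: Spare roll of tape lying flat, 96 mm in diameter, 48 mm tall, loose bystander; origin at the centre of its underside, z up
- mouse: Black computer mouse, 100 by 60 by 32 mm, loose bystander; origin at the centre of its underside, z up
- note_block: Block of yellow note paper, 75 by 75 by 30 mm, loose bystander; origin at the centre of its underside, z up

How it is judged:
On the way, in this order (a step that is already met when the one before it is completed fails the run):
1. the brake knob has clicked past its detent into the released position (value of joint knob above 0.9 rad), for 0.1 s.
2. the nut is screwed down until it bottoms out (value of joint nut below 0.08 rad), for 0.1 s.
At the end, for the whole second after the job is handed in: The nut, once bottomed out, stands a quarter turn off its seat (1.57 rad, within 0.35 rad or 20 degrees), still, with the fingers still gripping it (over 3 N, the grasp point within 30 mm of the nut's centre and 15 mm of its axis), and the brake knob is still in its released position (over 0.9 rad) (value of joint nut between 1.22 and 1.92 rad and velocity of joint nut between -0.1 and 0.1 rad/s and contact force between the fingers and nut above 3 N and horizontal distance between the grasp point and nut_mid below 0.015 m and distance between the grasp point and nut_mid below 0.03 m and value of joint knob above 0.9 rad); the arm keeps its last pose, push and grip.
It fails at once if a bystander on the desk is moved by more than 20 mm (distance of any of pen_cup, spare_roll, mouse, note_block from where it was at the start of the episode above 0.02 m).
It also fails if it takes over 61 s, if anything falls off the work surface, if the arm or the gripper's body presses on something with over 40 N, if the wrist force passes 120 N, or if a joint passes its speed limit or range.

## Working session

There is one attempt and no reset: what is moved stays moved. The work goes in short steps, Python scripts to look and compute and a shell command to move; the robot and the scene stay as the last step left them, time stands still between calls to the robot, and variables do not carry over. Pictures are saved under pics/ and viewed, and the job is handed in when it is done.

```bash
ls; mkdir -p pics; cat > h.py <<'E'
from station import *
import numpy as np, cv2
def K(c):
    f=192/np.tan(np.radians(c['fov_y'])/2); return np.array([[f,0,c['cx']],[0,f,c['cy']],[0,0,1]])
def ray(c,rc):
    p=cv2.undistortPoints(np.array([[[rc[1],rc[0]]]],float),K(c),np.array(c['dist'],float))[0,0]
    R=np.array(c['R']);t=np.array(c['t']); return -R.T@t, R.T@np.array([p[0],p[1],1])
def onz(c,rc,z):
    o,d=ray(c,rc); return o+d*(z-o[2])/d[2]
def proj(c,X):
    R=np.array(c['R']);t=np.array(c['t'],float)
    return cv2.projectPoints(np.array(X,float).reshape(-1,1,3),cv2.Rodrigues(R)[0],t,K(c),np.array(c['dist'],float))[0][:,0]
E
python3 - <<'E'
from h import *
s=read_state();print({k:np.round(v,3) for k,v in s.items()}); 
try: print(grasp_offset)
except Exception as e: print(e)
Z={'nut_mid':.104,'knob_mid':.048,'stand':0,'pen_cup':0,'spare_roll':0,'mouse':0,'note_block':0}
for n in ['scene','side','wrist']:
    im=camera(n); c=get_calibration(n); cv2.imwrite(f'pics/{n}0.png',im[:,:,::-1])
    for l in Z:
        r=pinpoint(n,l)
        for d in r[:2]: print(n,l,round(d['confidence'],2),np.round(d['point']),onz(c,d['point'],Z[l]).round(3))
E
```

```text
pics
{'clock': np.float64(0.0), 'joints': array([ 1.204,  0.492,  1.559,  0.   ,  1.092, -0.106]), 'dq': array([ 0.   ,  0.001,  0.   ,  0.   , -0.001,  0.   ]), 'joint_torque': array([ 1.0000e-03, -6.1845e+01, -2.6158e+01, -0.0000e+00,  4.0000e-03,
       -0.0000e+00]), 'ee_pos': array([0.161, 0.604, 0.231]), 'ee_rot': array([ 0.701, -0.092,  0.092, -0.701]), 'force': array([-0.057, -0.16 ,  0.591]), 'wrist_torque': array([-0.006, -0.015,  0.012]), 'width': np.float64(0.085)}
0.0187
scene nut_mid 0.8 [188. 242.] [ 0.521 -0.004  0.104]
scene knob_mid 0.47 [193. 291.] [0.607 0.103 0.048]
scene knob_mid 0.18 [209. 270.] [0.596 0.023 0.048]
scene stand 0.72 [206. 269.] [0.571 0.053 0.   ]
scene spare_roll 0.66 [154. 349.] [0.635 0.369 0.   ]
scene mouse 0.71 [336. 198.] [ 0.678 -0.334  0.   ]
scene note_block 0.85 [137. 311.] [0.499 0.349 0.   ]
side knob_mid 0.49 [199. 242.] [0.564 0.055 0.048]
side knob_mid 0.48 [184. 239.] [0.609 0.108 0.048]
side stand 0.96 [217. 238.] [0.548 0.055 0.   ]
side pen_cup 0.59 [318. 382.] [ 0.522 -0.349  0.   ]
side spare_roll 0.9 [164. 190.] [0.631 0.348 0.   ]
side mouse 0.96 [265. 410.] [ 0.686 -0.33   0.   ]
side note_block 0.68 [179. 152.] [0.501 0.362 0.   ]
```

```bash
python3 - <<'E'
import cv2,numpy as np
a=cv2.imread('pics/scene0.png');b=cv2.imread('pics/side0.png')
cv2.imwrite('pics/a0.png',cv2.resize(a[120:270,160:360],None,fx=4,fy=4,interpolation=2))
cv2.imwrite('pics/b0.png',cv2.resize(b[120:270,160:360],None,fx=4,fy=4,interpolation=2))
E
```

```text
(no output)
```

View pics/scene0.png

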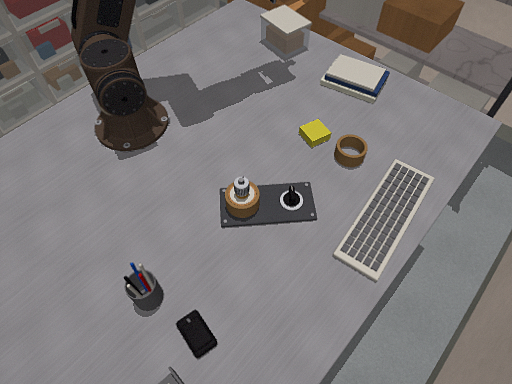

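View pics/a0.png

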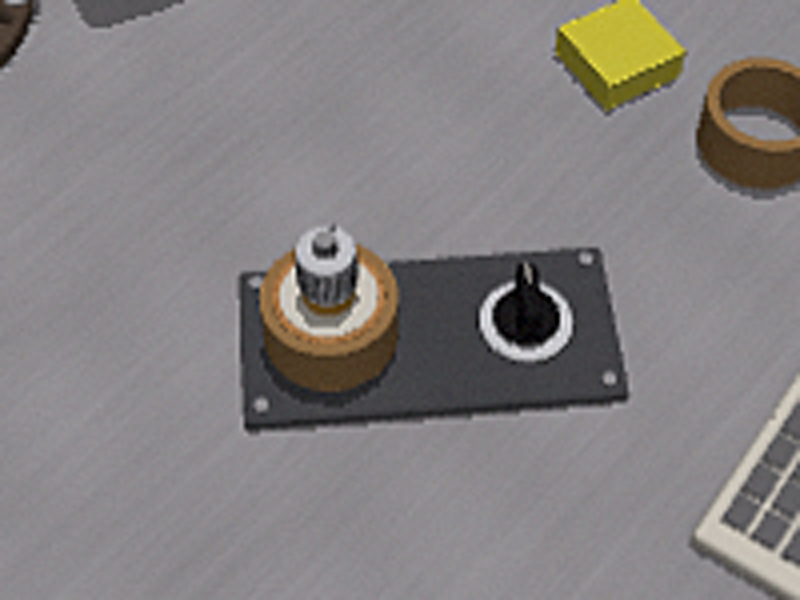

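View pics/b0.png

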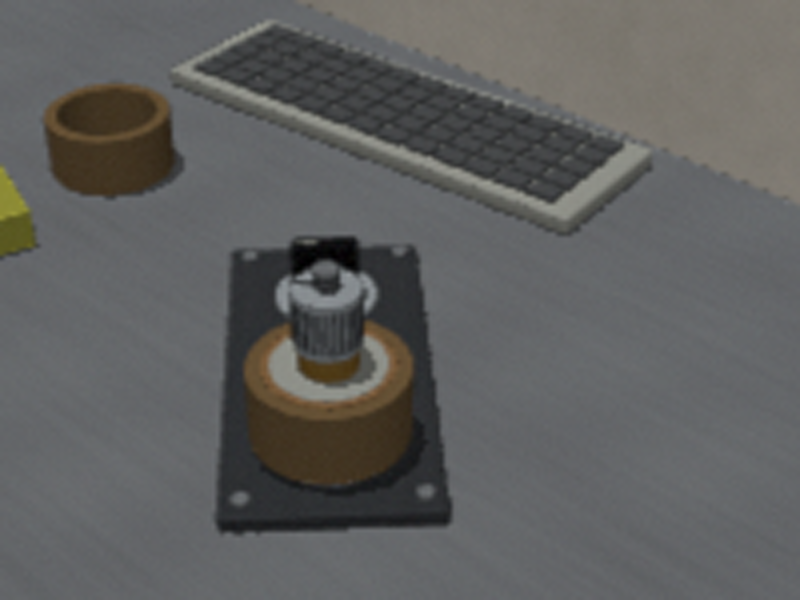

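View pics/wrist0.png

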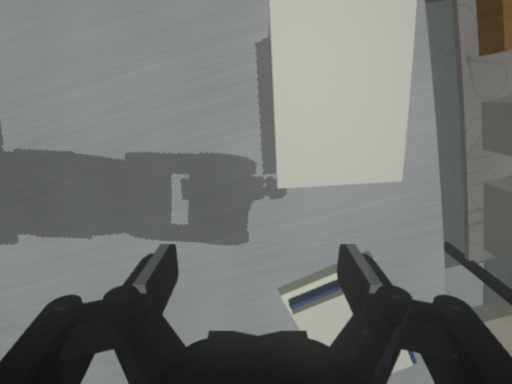

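```bash
python3 - <<'E'
from h import *
from scipy.optimize import least_squares
cs,cd=get_calibration('scene'),get_calibration('side')
def px(l): return np.array([[160+x/4,120+y/4] for x,y in l])
P=np.array([[-.065,-.135],[-.065,.135],[.065,.135],[.065,-.135]])
ps=px([(240,273),(600,248),(628,394),(247,422)]); pd=px([(220,517),(235,248),(415,248),(448,516)])
def T(v,L):
    c,s=np.cos(v[2]),np.sin(v[2]);L=np.array(L,float)
    return np.c_[L[:,:2]@np.array([[c,s],[-s,c]])+v[:2],L[:,2]]
f=lambda v: np.r_[(proj(cs,T(v,np.c_[P,[.012]*4]))-ps).ravel(),(proj(cd,T(v,np.c_[P,[.012]*4]))-pd).ravel()]
r=least_squares(f,[.56,.05,-.68]);v=r.x;print(v,f(v).round(1))
print('nut,knob',T(v,[[0,-.07,.104],[0,.07,.048]]))
im=[cv2.imread('pics/scene0.png'),cv2.imread('pics/side0.png')]
# nut/knob top px
for c,n in((cs,'s'),(cd,'d')):
    for nm,X in(('nuttop', [0,-.07,.118+.0017]),('nuttop0',[0,-.07,.122]),('knobtop',[0,.07,.058])):
        q=proj(c,T(v,[X]))[0]; print(n,nm,(q-[160,120])*4)
E
```

```text
[ 0.56335009  0.05207021 -0.7682887 ] [-0.4 -0.8  0.3 -0.6  0.7  0.4 -1.   0.3 -1.1  0.7 -0.4  0.3  0.8 -1.
  1.  -1.2]
nut,knob [[0.51470669 0.00173315 0.104     ]
 [0.61199348 0.10240727 0.048     ]]
s nuttop [325.53860528 248.91993704]
s nuttop0 [325.39953544 246.84344993]
s knobtop [530.79385429 287.98045946]
d nuttop [327.60103977 287.58010161]
d nuttop0 [327.50262763 284.10872208]
d knobtop [325.99245913 242.31459404]
```

```bash
cat >> h.py <<'E'
from scipy.spatial.transform import Rotation as Ro
KN=np.array([0.6120,0.1024]);NU=np.array([0.5147,0.0017])
def st():
    s=read_state();R=Ro.from_quat(s['ee_rot']).as_matrix()
    return s,R
def rep(target=None):
    s,R=st(); print('t',round(float(s['clock']),2),'j',np.round(s['joints'],3),'tcp',np.round(s['ee_pos'],4),'w',round(float(s['width']),4),'F',np.round(s['force'],1),'M',np.round(s['wrist_torque'],2))
    print('az z',round(float(np.arctan2(R[1,2],R[0,2])),3),'ydir',R[:,1].round(3))
    if target is not None:
        d=np.array(target)-s['ee_pos']; print('world d',d.round(4),'units tool',(R.T@d/.04).round(3))
E
python3 - <<'E'
from h import *
rep([*KN,.15])
E
python3 -m inch '[{"translation":[0,0,0],"delta_rot":[0,1,0],"hand":1},{"translation":[0,0,0],"delta_rot":[0,1,0],"hand":1}]' 20
python3 -c "
from h import *
rep([*KN,.15])"
```

```text
t 1.2 j [ 1.204  0.491  1.559 -0.     1.092 -0.106] tcp [0.1611 0.6039 0.2314] w 0.0856 F [-0.8 -0.1 -0.3] M [-0.01 -0.01 -0.03]
az z 1.31 ydir [ 0.  0. -1.]
world d [ 0.4509 -0.5015 -0.0814] units tool [14.123  2.033 -9.207]
clock: 1.4
ee_pos: [0.1611, 0.6039, 0.2313]
ee_rot: [-0.691, 0.149, -0.149, 0.691]
force: [0.7, -0.3, 0.1]
width: 0.0855
t 1.4 j [ 1.204  0.491  1.559 -0.     1.092  0.058] tcp [0.1611 0.6039 0.2313] w 0.0855 F [ 0.7 -0.3  0.1] M [-0.01  0.03 -0.03]
az z 1.147 ydir [ 0.  0. -1.]
world d [ 0.4509 -0.5015 -0.0813] units tool [15.431  2.032 -6.792]
```

```bash
python3 -m inch '[{"translation":[0,0,0],"delta_rot":[0,1,0],"hand":1},{"translation":[0,0,0],"delta_rot":[0,1,0],"hand":1},{"translation":[0,0,0],"delta_rot":[0,1,0],"hand":1},{"translation":[0,0,0],"delta_rot":[0,1,0],"hand":1},{"translation":[0,0,0],"delta_rot":[0,0.3,0],"hand":1},{"translation":[0.7,0.08,-0.05],"delta_rot":[0,0,0],"hand":1},{"translation":[0.7,0.08,-0.05],"delta_rot":[0,0,0],"hand":1},{"translation":[0.7,0.08,-0.05],"delta_rot":[0,0,0],"hand":1}]' 
python3 -m inch '[{"translation":[0.7,0.08,-0.05],"delta_rot":[0,0,0],"hand":1},{"translation":[0.7,0.08,-0.05],"delta_rot":[0,0,0],"hand":1},{"translation":[0.7,0.08,-0.05],"delta_rot":[0,0,0],"hand":1},{"translation":[0.7,0.08,-0.05],"delta_rot":[0,0,0],"hand":1},{"translation":[0.7,0.08,-0.05],"delta_rot":[0,0,0],"hand":1},{"translation":[0.7,0.08,-0.05],"delta_rot":[0,0,0],"hand":1},{"translation":[0.7,0.08,-0.05],"delta_rot":[0,0,0],"hand":1},{"translation":[0.7,0.08,-0.05],"delta_rot":[0,0,0],"hand":1}]' 
python3 -m inch '[{"translation":[0.7,0.08,-0.05],"delta_rot":[0,0,0],"hand":1},{"translation":[0.7,0.08,-0.05],"delta_rot":[0,0,0],"hand":1},{"translation":[0.7,0.08,-0.05],"delta_rot":[0,0,0],"hand":1},{"translation":[0.7,0.08,-0.05],"delta_rot":[0,0,0],"hand":1},{"translation":[0.7,0.08,-0.05],"delta_rot":[0,0,0],"hand":1},{"translation":[0.7,0.08,-0.05],"delta_rot":[0,0,0],"hand":1},{"translation":[0.7,0.08,-0.05],"delta_rot":[0,0,0],"hand":1},{"translation":[0.7,0.08,-0.05],"delta_rot":[0,0,0],"hand":1}]' 
python3 - <<'E'
from h import *
rep([*KN,.15])
im=camera('wrist');c=get_calibration('wrist');cv2.imwrite('pics/w1.png',im[:,:,::-1])
for l,z in (('nut_mid',.1),('knob_mid',.048)):
    for d in pinpoint('wrist',l)[:2]: print(l,d,onz(c,d['point'],z).round(4))
print(proj(c,[[*KN,.058],[*NU,.12]]))
E
```

```text
clock: 2.2
ee_pos: [0.218, 0.5407, 0.2216]
ee_rot: [-0.656, 0.263, -0.263, 0.656]
force: [1.0, 1.0, 0.2]
width: 0.0855
clock: 3.0
ee_pos: [0.3689, 0.3739, 0.1961]
ee_rot: [-0.656, 0.263, -0.263, 0.656]
force: [1.0, 0.5, 0.8]
width: 0.0856
clock: 3.8
ee_pos: [0.5195, 0.2072, 0.1705]
ee_rot: [-0.656, 0.263, -0.263, 0.656]
force: [-0.3, 0.6, 0.6]
width: 0.0858
t 3.8 j [ 0.261  0.469  1.79   0.     0.882 -0.546] tcp [0.5195 0.2072 0.1705] w 0.0858 F [-0.3  0.6  0.6] M [-0.05  0.    0.05]
az z 0.807 ydir [ 0.  0. -1.]
world d [ 0.0925 -0.1048 -0.0205] units tool [ 3.482  0.512 -0.293]
knob_mid {'point': [300.5, 246.3], 'confidence': 0.88} [0.6111 0.1    0.048 ]
[[248.09779781 305.77928886]
 [ 94.07947012 349.61412248]]
```

View pics/w1.png

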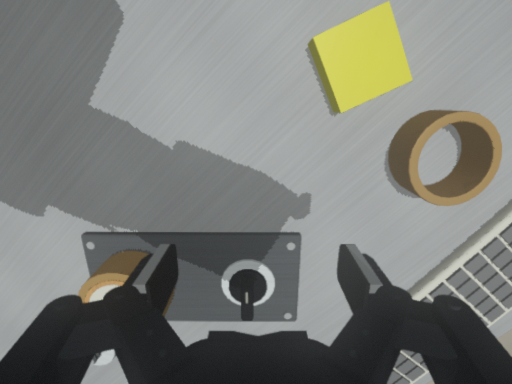

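```bash
python3 -m inch '[{"translation":[0.7,0,-0.06],"delta_rot":[0,0,0],"hand":1},{"translation":[0.7,0,-0.06],"delta_rot":[0,0,0],"hand":1},{"translation":[0.7,0,-0.06],"delta_rot":[0,0,0],"hand":1},{"translation":[0.7,0,-0.06],"delta_rot":[0,0,0],"hand":1},{"translation":[0.69,0,-0.08],"delta_rot":[0,0,0],"hand":1},{"translation":[0,0.6,0],"delta_rot":[0,0,0],"hand":1},{"translation":[0,0.6,0],"delta_rot":[0,0,0],"hand":1},{"translation":[0,0,0],"delta_rot":[0,0,0],"hand":1}]' 
python3 - <<'E'
from h import *
rep([.6115,.1012,.035])
for n in('scene','side'):
    im=camera(n);cv2.imwrite(f'pics/{n}1.png',cv2.resize(im[100:270,160:360],None,fx=3,fy=3)[:,:,::-1])
E
```

```text
clock: 4.75
ee_pos: [0.6088, 0.1029, 0.12]
ee_rot: [0.657, -0.265, 0.262, -0.656]
force: [-0.8, -0.2, 0.2]
width: 0.0851
t 4.75 j [ 0.06   0.607  1.684  0.     0.855 -0.747] tcp [0.6088 0.1029 0.12  ] w 0.0851 F [-0.8 -0.2  0.2] M [ 0.01 -0.01  0.05]
az z 0.807 ydir [-0.005 -0.    -1.   ]
world d [ 0.0027 -0.0017 -0.085 ] units tool [0.085 2.125 0.024]
```

View pics/scene1.png

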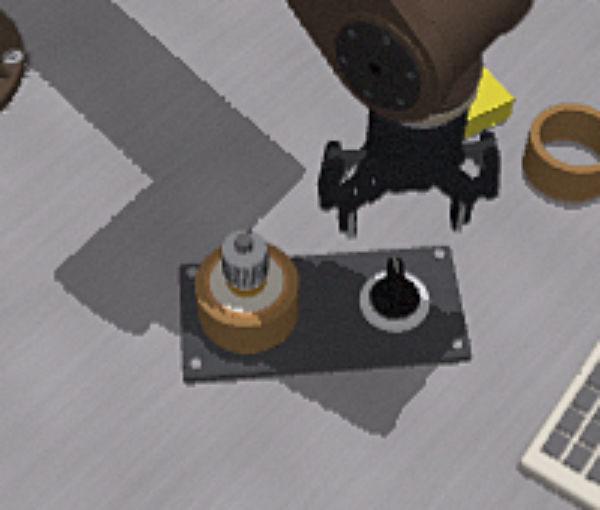

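View pics/side1.png

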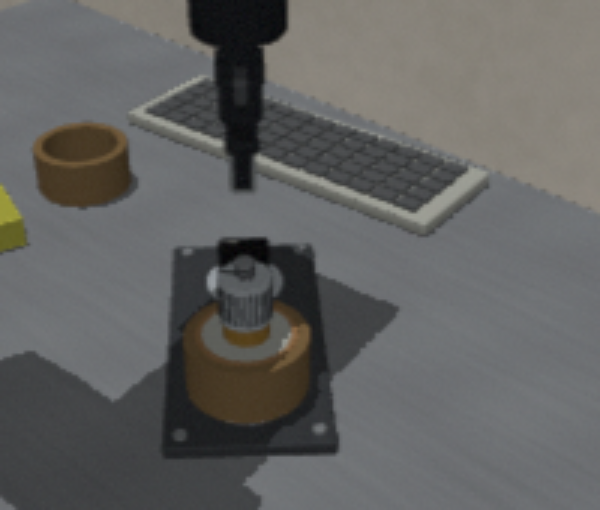

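Both views show the open fingers hanging centred over the knob, one on each side of the bar (scene crop about (400,230), side crop about (243,185)). Descending.

```bash
python3 -m inch '[{"translation":[0.08,0.5,0.02],"delta_rot":[0,0,0],"hand":1},{"translation":[0,0.5,0],"delta_rot":[0,0,0],"hand":1},{"translation":[0,0.5,0],"delta_rot":[0,0,0],"hand":1},{"translation":[0,0.5,0],"delta_rot":[0,0,0],"hand":1},{"translation":[0,0.1,0],"delta_rot":[0,0,0],"hand":0.5},{"translation":[0,0,0],"delta_rot":[0,0,0],"hand":0.3}]' 
python3 - <<'E'
from h import *
rep([.6115,.1012,.035])
E
python3 -m inch '[{"translation":[0,0,0],"delta_rot":[0,0,0],"hand":0},{"translation":[0,0,0],"delta_rot":[0,0,0],"hand":0},{"translation":[0,0,0],"delta_rot":[0,0,0],"hand":0},{"translation":[0,0,0],"delta_rot":[0,0,0],"hand":0},{"translation":[0,0,0],"delta_rot":[0,0,0],"hand":0}]' 40
python3 - <<'E'
from h import *
rep([.6115,.1012,.035])
E
```

```text
clock: 5.45
ee_pos: [0.6137, 0.101, 0.0393]
ee_rot: [-0.656, 0.264, -0.264, 0.656]
force: [-0.2, -0.8, 0.8]
width: 0.0589
t 5.45 j [ 0.057  0.721  1.723  0.     0.696 -0.75 ] tcp [0.6137 0.101  0.0393] w 0.0589 F [-0.2 -0.8  0.8] M [-0.   -0.03  0.06]
az z 0.807 ydir [ 0.  0. -1.]
world d [-0.0022  0.0002 -0.0043] units tool [-0.042  0.107 -0.034]
clock: 5.95
ee_pos: [0.6137, 0.1005, 0.0396]
ee_rot: [-0.656, 0.263, -0.264, 0.656]
force: [-1.9, -0.5, 5.3]
width: 0.0132
t 5.95 j [ 0.056  0.721  1.724 -0.     0.696 -0.75 ] tcp [0.6137 0.1005 0.0396] w 0.0132 F [-1.9 -0.5  5.3] M [-0.07  0.32  0.1 ]
az z 0.806 ydir [ 0.001  0.    -1.   ]
world d [-0.0022  0.0007 -0.0046] units tool [-0.051  0.116 -0.027]
```

```bash
python3 -m inch '[{"translation":[-0.05,0,0],"delta_rot":[0,0,0],"hand":0.25},{"translation":[0,0.12,0],"delta_rot":[0,0,0],"hand":0.25},{"translation":[0,0,0],"delta_rot":[0,0,0],"hand":0},{"translation":[0,0,0],"delta_rot":[0,0,0],"hand":0},{"translation":[0,0,0],"delta_rot":[0,0,0],"hand":0},{"translation":[0,0,0],"delta_rot":[0,1,0],"hand":0},{"translation":[0,0,0],"delta_rot":[0,1,0],"hand":0},{"translation":[0,0,0],"delta_rot":[0,1,0],"hand":0}]' 60
python3 -m inch '[{"translation":[0,0,0],"delta_rot":[0,1,0],"hand":0},{"translation":[0,0,0],"delta_rot":[0,1,0],"hand":0},{"translation":[0,0,0],"delta_rot":[0,1,0],"hand":0},{"translation":[0,0,0],"delta_rot":[0,1,0],"hand":0},{"translation":[0,0,0],"delta_rot":[0,1,0],"hand":0},{"translation":[0,0,0],"delta_rot":[0,1,0],"hand":0},{"translation":[0,0,0],"delta_rot":[0,1,0],"hand":0},{"translation":[0,0,0],"delta_rot":[0,1,0],"hand":0}]' 60
python3 - <<'E'
from h import *
rep([.6115,.1012,.035])
E
python3 -m inch '[{"translation":[0,0,0],"delta_rot":[0,1,0],"hand":0},{"translation":[0,0,0],"delta_rot":[0,1,0],"hand":0},{"translation":[0,0,0],"delta_rot":[0,0.5,0],"hand":0},{"translation":[0,0,0],"delta_rot":[0,0,0],"hand":0},{"translation":[0,0,0],"delta_rot":[0,0,0],"hand":0}]' 60
python3 - <<'E'
from h import *
rep([.6115,.1012,.035])
E
```

```text
clock: 6.75
ee_pos: [0.6113, 0.1018, 0.0333]
ee_rot: [0.62, -0.342, 0.341, -0.619]
force: [-1.0, -0.6, -2.8]
width: 0.013
clock: 7.55
ee_pos: [0.6096, 0.1014, 0.0332]
ee_rot: [-0.482, 0.52, -0.518, 0.479]
force: [-10.2, -2.7, 3.0]
width: 0.013
t 7.55 j [ 5.800e-02  7.280e-01  1.732e+00 -1.000e-03  6.870e-01  1.360e-01] tcp [0.6096 0.1014 0.0332] w 0.013 F [-10.2  -2.7   3. ] M [-0.54  1.68 -0.11]
az z -0.077 ydir [-0.006 -0.001 -1.   ]
world d [ 0.0019 -0.0002  0.0018] units tool [ 0.002 -0.045  0.046]
clock: 8.05
ee_pos: [0.6093, 0.1015, 0.0332]
ee_rot: [-0.43, 0.564, -0.562, 0.426]
force: [-11.4, -3.1, 4.2]
width: 0.013
t 8.05 j [ 0.059  0.728  1.732 -0.002  0.688  0.331] tcp [0.6093 0.1015 0.0332] w 0.013 F [-11.4  -3.1   4.2] M [-0.39  1.81  1.19]
az z -0.271 ydir [-0.006 -0.001 -1.   ]
world d [ 0.0022 -0.0003  0.0018] units tool [-0.007 -0.044  0.056]
```

```bash
python3 -m inch '[{"translation":[0,0,0],"delta_rot":[0,0,0],"hand":1},{"translation":[0,0,0],"delta_rot":[0,0,0],"hand":1},{"translation":[0,0,0],"delta_rot":[0,0,0],"hand":1},{"translation":[0,0,0],"delta_rot":[0,0,0],"hand":1},{"translation":[0,-0.6,0],"delta_rot":[0,0,0],"hand":1},{"translation":[0,-0.9,0],"delta_rot":[0,0,0],"hand":1},{"translation":[0,-0.9,0],"delta_rot":[0,0,0],"hand":1},{"translation":[0,-0.9,0],"delta_rot":[0,0,0],"hand":1}]' 
python3 -m inch '[{"translation":[0,-0.9,0],"delta_rot":[0,0,0],"hand":1},{"translation":[-0.9,0,0],"delta_rot":[0,0,0],"hand":1},{"translation":[-0.9,0,0],"delta_rot":[0,0,0],"hand":1},{"translation":[-0.9,0,0],"delta_rot":[0,0,0],"hand":1},{"translation":[0,0,0],"delta_rot":[0,0,0],"hand":1}]' 
python3 - <<'E'
from h import *
rep([*NU,.2])
im=camera('wrist');c=get_calibration('wrist');cv2.imwrite('pics/w2.png',im[:,:,::-1])
for l,z in (('nut_mid',.101),('knob_mid',.048)):
    for d in pinpoint('wrist',l)[:2]: print(l,d,onz(c,d['point'],z).round(4))
print(proj(c,[[*KN,.058],[*NU,.12]]))
E
```

```text
clock: 8.85
ee_pos: [0.6119, 0.102, 0.1672]
ee_rot: [-0.427, 0.564, -0.564, 0.427]
force: [0.1, -0.3, 0.2]
width: 0.0852
clock: 9.35
ee_pos: [0.6416, 0.2095, 0.2015]
ee_rot: [-0.427, 0.563, -0.563, 0.428]
force: [0.3, -1.2, 0.0]
width: 0.0856
t 9.35 j [2.180e-01 5.900e-01 1.459e+00 1.000e-03 1.091e+00 4.880e-01] tcp [0.6416 0.2095 0.2015] w 0.0856 F [ 0.3 -1.2  0. ] M [ 0.01 -0.01 -0.  ]
az z -0.271 ydir [ 0.001  0.001 -1.   ]
world d [-0.1269 -0.2078 -0.0015] units tool [ 5.856  0.031 -1.666]
knob_mid {'point': [265.5, 254.2], 'confidence': 0.94} [0.6075 0.1016 0.048 ]
knob_mid {'point': [78.3, 107.3], 'confidence': 0.43} [0.5238 0.3471 0.048 ]
[[257.61127489 268.72219574]
 [198.89391047 392.24884955]]
```

View pics/w2.png

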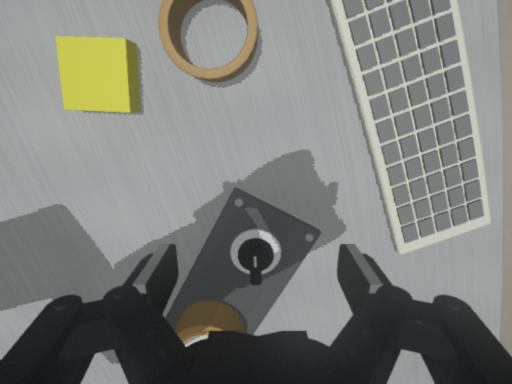

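The wrist picture shows the knob bar at (256,262), vertical in the picture, so it stayed at the turned angle. Now to the nut.

```bash
python3 -m inch '[{"translation":[0.6,0,-0.55],"delta_rot":[0,0,0],"hand":1},{"translation":[0.6,0,-0.55],"delta_rot":[0,0,0],"hand":1},{"translation":[0.5,0,-0.55],"delta_rot":[0,0,0],"hand":1},{"translation":[0,0,0],"delta_rot":[0,0,0],"hand":1}]' 
python3 - <<'E'
from h import *
rep([*NU,.2])
im=camera('wrist');c=get_calibration('wrist');cv2.imwrite('pics/w3.png',im[:,:,::-1])
for l,z in (('nut_mid',.101),('knob_mid',.048)):
    for d in pinpoint('wrist',l)[:2]: print(l,d,onz(c,d['point'],z).round(4))
print(proj(c,[[*KN,.058],[*NU,.12]]))
E
```

```text
clock: 9.9
ee_pos: [0.5566, 0.156, 0.2022]
ee_rot: [-0.427, 0.564, -0.564, 0.426]
force: [0.0, 0.4, -0.2]
width: 0.0851
t 9.9 j [ 0.159  0.456  1.71  -0.     0.977  0.435] tcp [0.5566 0.156  0.2022] w 0.0851 F [ 0.   0.4 -0.2] M [ 0.03 -0.04 -0.01]
az z -0.276 ydir [-0.001 -0.    -1.   ]
world d [-0.0419 -0.1543 -0.0022] units tool [3.998 0.058 0.044]
nut_mid {'point': [331.4, 256.4], 'confidence': 0.57} [5.129e-01 5.000e-04 1.010e-01]
knob_mid {'point': [206.6, 315.2], 'confidence': 0.91} [0.6123 0.1053 0.048 ]
[[317.22998017 212.18658476]
 [257.68767916 344.15392217]]
```

View pics/w3.png

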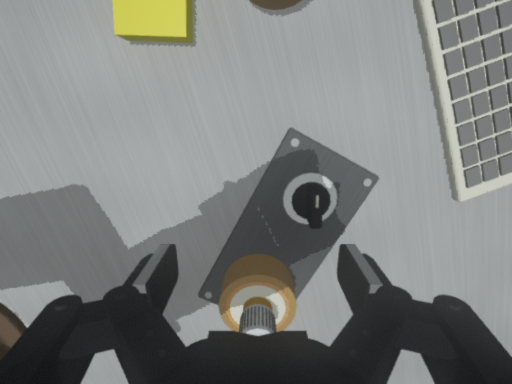

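```bash
python3 -m inch '[{"translation":[0.8,0,0.01],"delta_rot":[0,0,0],"hand":1},{"translation":[0.8,0,0.01],"delta_rot":[0,0,0],"hand":1},{"translation":[0.8,0,0.01],"delta_rot":[0,0,0],"hand":1},{"translation":[0.8,0,0],"delta_rot":[0,0,0],"hand":1},{"translation":[0.8,0,0],"delta_rot":[0,0,0],"hand":1},{"translation":[0,0,0],"delta_rot":[0,-1,0],"hand":1},{"translation":[0,0,0],"delta_rot":[0,-1,0],"hand":1},{"translation":[0,0,0],"delta_rot":[0,-1,0],"hand":1}]' 
for i in 1; do :; done
python3 -m inch '[{"translation":[0,0,0],"delta_rot":[0,-1,0],"hand":1},{"translation":[0,0,0],"delta_rot":[0,-1,0],"hand":1},{"translation":[0,0,0],"delta_rot":[0,-1,0],"hand":1},{"translation":[0,0,0],"delta_rot":[0,-1,0],"hand":1},{"translation":[0,0,0],"delta_rot":[0,-1,0],"hand":1},{"translation":[0,0,0],"delta_rot":[0,-1,0],"hand":1},{"translation":[0,0,0],"delta_rot":[0,-1,0],"hand":1},{"translation":[0,0,0],"delta_rot":[0,-1,0],"hand":1}]'
python3 -m inch '[{"translation":[0,0,0],"delta_rot":[0,-1,0],"hand":1},{"translation":[0,0,0],"delta_rot":[0,-1,0],"hand":1},{"translation":[0,0,0],"delta_rot":[0,-1,0],"hand":1},{"translation":[0,0,0],"delta_rot":[0,-1,0],"hand":1},{"translation":[0,0,0],"delta_rot":[0,-1,0],"hand":1},{"translation":[0,0,0],"delta_rot":[0,-1,0],"hand":1},{"translation":[0,0,0],"delta_rot":[0,-1,0],"hand":1},{"translation":[0,0,0],"delta_rot":[0,-1,0],"hand":1}]'
python3 -m inch '[{"translation":[0,0,0],"delta_rot":[0,-1,0],"hand":1},{"translation":[0,0,0],"delta_rot":[0,-1,0],"hand":1},{"translation":[0,0,0],"delta_rot":[0,-1,0],"hand":1},{"translation":[0,0,0],"delta_rot":[0,-1,0],"hand":1},{"translation":[0,0,0],"delta_rot":[0,-1,0],"hand":1},{"translation":[0,0,0],"delta_rot":[0,-1,0],"hand":1},{"translation":[0,0,0],"delta_rot":[0,-1,0],"hand":1},{"translation":[0,0,0],"delta_rot":[0,-1,0],"hand":1}]'
python3 -m inch '[{"translation":[0,0,0],"delta_rot":[0,-1,0],"hand":1},{"translation":[0,0,0],"delta_rot":[0,-1,0],"hand":1},{"translation":[0,0,0],"delta_rot":[0,-1,0],"hand":1},{"translation":[0,0,0],"delta_rot":[0,-1,0],"hand":1},{"translation":[0,0,0],"delta_rot":[0,-1,0],"hand":1},{"translation":[0,0,0],"delta_rot":[0,0,0],"hand":1}]'
python3 - <<'E'
from h import *
rep([.514,.001,.081])
for n in('scene','side'):
    im=camera(n);cv2.imwrite(f'pics/{n}2.png',cv2.resize(im[100:270,160:360],None,fx=3,fy=3)[:,:,::-1])
E
```

```text
clock: 10.85
ee_pos: [0.518, 0.0035, 0.2016]
ee_rot: [0.492, -0.508, 0.508, -0.492]
force: [-0.4, 0.1, 0.4]
width: 0.0855
clock: 11.65
ee_pos: [0.518, 0.0038, 0.2015]
ee_rot: [-0.627, 0.327, -0.327, 0.627]
force: [-0.2, 0.1, -0.0]
width: 0.0852
clock: 12.45
ee_pos: [0.518, 0.0038, 0.2016]
ee_rot: [-0.698, 0.113, -0.113, 0.698]
force: [0.2, -0.3, 0.8]
width: 0.0854
clock: 13.25
ee_pos: [0.518, 0.0038, 0.2016]
ee_rot: [-0.698, -0.112, 0.112, 0.698]
force: [0.2, -0.1, 1.3]
width: 0.0855
clock: 13.85
ee_pos: [0.5179, 0.0038, 0.2016]
ee_rot: [0.662, 0.248, -0.248, -0.662]
force: [0.6, 0.3, -0.7]
width: 0.0853
t 13.85 j [-0.12   0.375  1.855  0.     0.911 -2.407] tcp [0.5179 0.0038 0.2016] w 0.0853 F [ 0.6  0.3 -0.7] M [ 0.02  0.01 -0.02]
az z 2.287 ydir [ 0.  0. -1.]
world d [-0.0039 -0.0028 -0.1206] units tool [-0.121  3.014  0.01 ]
```

View pics/scene2.png

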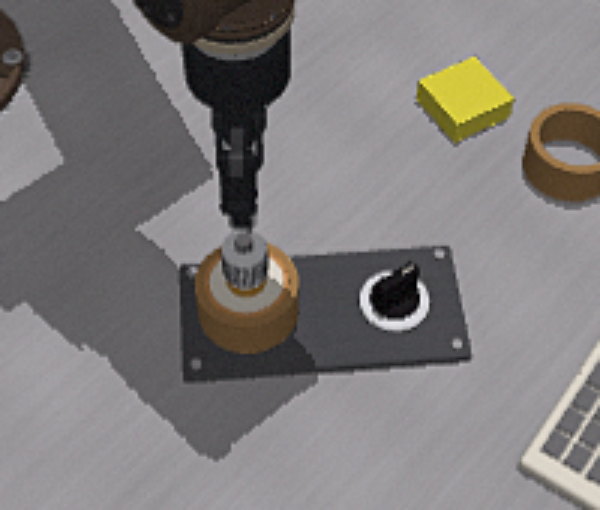

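View pics/side2.png

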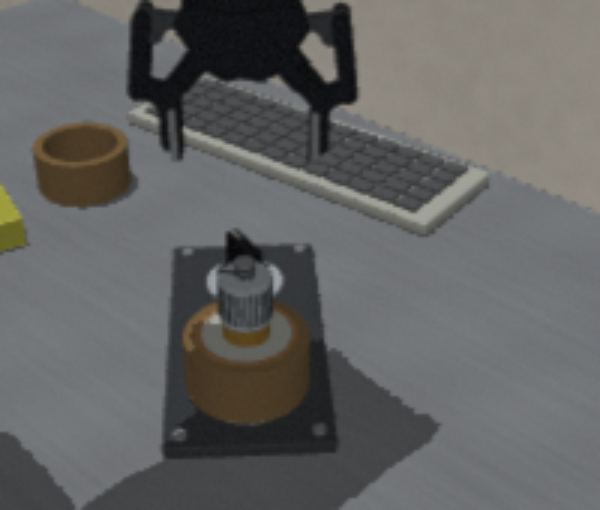

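Knob mark now points up-right in the scene crop (408,268), so the brake reads as released. In the side crop the open fingers straddle the nut, at (172,150) and (318,150). Descend and grip.

```bash
python3 -m inch '[{"translation":[-0.12,0.5,0.01],"delta_rot":[0,0,0],"hand":1},{"translation":[0,0.5,0],"delta_rot":[0,0,0],"hand":1},{"translation":[0,0.5,0],"delta_rot":[0,0,0],"hand":1},{"translation":[0,0.5,0],"delta_rot":[0,0,0],"hand":1},{"translation":[0,0.5,0],"delta_rot":[0,0,0],"hand":1},{"translation":[0,0.5,0],"delta_rot":[0,0,0],"hand":1},{"translation":[0,0,0],"delta_rot":[0,0,0],"hand":0.8},{"translation":[0,0,0],"delta_rot":[0,0,0],"hand":0.6}]' 40
python3 -c "
from h import *
rep([.514,.001,.081])"
python3 -m inch '[{"translation":[0,0,0],"delta_rot":[0,0,0],"hand":0},{"translation":[0,0,0],"delta_rot":[0,0,0],"hand":0},{"translation":[0,0,0],"delta_rot":[0,0,0],"hand":0},{"translation":[0,0,0],"delta_rot":[0,0,0],"hand":0},{"translation":[0,0,0],"delta_rot":[0,0,0],"hand":0}]' 40
python3 -c "
from h import *
rep([.514,.001,.081])"
```

```text
clock: 14.75
ee_pos: [0.5135, 0.0011, 0.0818]
ee_rot: [-0.662, -0.247, 0.247, 0.663]
force: [-0.0, -1.1, 0.4]
width: 0.0591
t 14.75 j [-0.127  0.55   1.974  0.     0.618 -2.412] tcp [0.5135 0.0011 0.0818] w 0.0591 F [-0.  -1.1  0.4] M [ 0.04  0.03 -0.04]
az z 2.285 ydir [-0.  0. -1.]
world d [ 0.0005 -0.0001 -0.0008] units tool [ 0.008  0.021 -0.01 ]
clock: 15.25
ee_pos: [0.5127, 0.0021, 0.0831]
ee_rot: [-0.662, -0.247, 0.247, 0.663]
force: [-5.8, 9.0, 8.7]
width: 0.0392
t 15.25 j [-1.250e-01  5.470e-01  1.976e+00  2.000e-03  6.190e-01 -2.412e+00] tcp [0.5127 0.0021 0.0831] w 0.0392 F [-5.8  9.   8.7] M [ 1.42  0.84 -0.04]
az z 2.285 ydir [-0.     0.001 -1.   ]
world d [ 0.0013 -0.0011 -0.0021] units tool [ 0.007  0.053 -0.042]
```

```bash
python3 -m inch '[{"translation":[0,0,0.03],"delta_rot":[0,0,0],"hand":0},{"translation":[0,0,0],"delta_rot":[0,0,0],"hand":0}]'
python3 -c "
from h import *
rep()"
python3 -m inch '[{"translation":[0,0,0],"delta_rot":[0,1,0],"hand":0},{"translation":[0,0,0],"delta_rot":[0,1,0],"hand":0},{"translation":[0,0,0],"delta_rot":[0,1,0],"hand":0},{"translation":[0,0,0],"delta_rot":[0,1,0],"hand":0},{"translation":[0,0,0],"delta_rot":[0,1,0],"hand":0},{"translation":[0,0,0],"delta_rot":[0,1,0],"hand":0},{"translation":[0,0,0],"delta_rot":[0,1,0],"hand":0},{"translation":[0,0,0],"delta_rot":[0,1,0],"hand":0}]' 
python3 -c "
from h import *
rep()"
python3 -m inch '[{"translation":[0,0,0],"delta_rot":[0,1,0],"hand":0},{"translation":[0,0,0],"delta_rot":[0,1,0],"hand":0},{"translation":[0,0,0],"delta_rot":[0,1,0],"hand":0},{"translation":[0,0,0],"delta_rot":[0,1,0],"hand":0},{"translation":[0,0,0],"delta_rot":[0,1,0],"hand":0},{"translation":[0,0,0],"delta_rot":[0,1,0],"hand":0},{"translation":[0,0,0],"delta_rot":[0,1,0],"hand":0},{"translation":[0,0,0],"delta_rot":[0,1,0],"hand":0}]' 
python3 -c "
from h import *
rep()"
```

```text
clock: 15.45
ee_pos: [0.5126, 0.0022, 0.0832]
ee_rot: [0.663, 0.248, -0.247, -0.662]
force: [-2.6, 2.4, 7.1]
width: 0.039
t 15.45 j [-0.125  0.546  1.977  0.     0.617 -2.411] tcp [0.5126 0.0022 0.0832] w 0.039 F [-2.6  2.4  7.1] M [ 0.21  0.42 -0.03]
az z 2.286 ydir [ 0.002 -0.    -1.   ]
clock: 16.25
ee_pos: [0.5124, 0.0026, 0.0829]
ee_rot: [-0.707, -0.026, 0.025, 0.707]
force: [-3.3, 6.3, 3.7]
width: 0.0395
t 16.25 j [-1.240e-01  5.460e-01  1.977e+00  1.000e-03  6.170e-01 -1.767e+00] tcp [0.5124 0.0026 0.0829] w 0.0395 F [-3.3  6.3  3.7] M [0.8  0.41 0.06]
az z 1.642 ydir [ 0.001  0.    -1.   ]
clock: 17.05
ee_pos: [0.5124, 0.003, 0.0827]
ee_rot: [-0.678, 0.198, -0.198, 0.679]
force: [-1.0, 9.6, 0.6]
width: 0.0388
t 17.05 j [-0.124  0.547  1.977  0.002  0.617 -1.128] tcp [0.5124 0.003  0.0827] w 0.0388 F [-1.   9.6  0.6] M [1.56 0.16 0.07]
az z 1.002 ydir [ 0.001  0.001 -1.   ]
```

```bash
python3 -m inch '[{"translation":[-0.02,0.02,0.03],"delta_rot":[0,1,0],"hand":0},{"translation":[0,0,0],"delta_rot":[0,1,0],"hand":0},{"translation":[0,0,0],"delta_rot":[0,1,0],"hand":0},{"translation":[0,0,0],"delta_rot":[0,1,0],"hand":0},{"translation":[0,0,0],"delta_rot":[0,1,0],"hand":0},{"translation":[0,0,0],"delta_rot":[0,1,0],"hand":0},{"translation":[0,0,0],"delta_rot":[0,1,0],"hand":0},{"translation":[0,0,0],"delta_rot":[0,1,0],"hand":0}]' 
python3 -c "
from h import *
rep()"
python3 -m inch '[{"translation":[0,0,0],"delta_rot":[0,1,0],"hand":0},{"translation":[0,0,0],"delta_rot":[0,1,0],"hand":0},{"translation":[0,0,0],"delta_rot":[0,1,0],"hand":0},{"translation":[0,0,0],"delta_rot":[0,1,0],"hand":0}]' 
python3 -c "
from h import *
rep()"
```

```text
clock: 17.85
ee_pos: [0.5126, 0.0036, 0.0822]
ee_rot: [-0.582, 0.401, -0.402, 0.582]
force: [-0.8, 2.5, 2.5]
width: 0.0394
t 17.85 j [-0.122  0.548  1.977  0.     0.615 -0.485] tcp [0.5126 0.0036 0.0822] w 0.0394 F [-0.8  2.5  2.5] M [0.24 0.34 0.05]
az z 0.363 ydir [ 0.001 -0.    -1.   ]
clock: 18.25
ee_pos: [0.5129, 0.0037, 0.0821]
ee_rot: [-0.51, 0.489, -0.49, 0.511]
force: [0.1, 2.1, 0.4]
width: 0.039
t 18.25 j [-1.220e-01  5.480e-01  1.977e+00  1.000e-03  6.150e-01 -1.650e-01] tcp [0.5129 0.0037 0.0821] w 0.039 F [0.1 2.1 0.4] M [0.45 0.12 0.07]
az z 0.042 ydir [ 0.002  0.    -1.   ]
```

```bash
python3 -m inch '[{"translation":[0,0.01,0],"delta_rot":[0,1,0],"hand":0},{"translation":[0,0,0],"delta_rot":[0,1,0],"hand":0},{"translation":[0,0,0],"delta_rot":[0,1,0],"hand":0},{"translation":[0,0,0],"delta_rot":[0,1,0],"hand":0}]' 
python3 -c "
from h import *
rep()"
python3 -m inch '[{"translation":[0,0.01,0],"delta_rot":[0,1,0],"hand":0},{"translation":[0,0,0],"delta_rot":[0,1,0],"hand":0},{"translation":[0,0,0],"delta_rot":[0,1,0],"hand":0},{"translation":[0,0,0],"delta_rot":[0,1,0],"hand":0}]' 
python3 -c "
from h import *
rep()"
```

```text
clock: 18.65
ee_pos: [0.5131, 0.0037, 0.0818]
ee_rot: [0.425, -0.564, 0.565, -0.427]
force: [0.9, 2.3, 3.2]
width: 0.039
t 18.65 j [-1.220e-01  5.490e-01  1.977e+00  1.000e-03  6.130e-01  1.550e-01] tcp [0.5131 0.0037 0.0818] w 0.039 F [0.9 2.3 3.2] M [0.55 0.01 0.03]
az z -0.278 ydir [ 0.002  0.    -1.   ]
clock: 19.05
ee_pos: [0.5134, 0.0036, 0.0815]
ee_rot: [0.33, -0.624, 0.625, -0.332]
force: [2.4, 3.6, 3.7]
width: 0.0394
t 19.05 j [-0.122  0.549  1.977  0.     0.612  0.475] tcp [0.5134 0.0036 0.0815] w 0.0394 F [2.4 3.6 3.7] M [ 0.68 -0.11  0.99]
az z -0.597 ydir [ 0.003 -0.    -1.   ]
```

```bash
python3 -m inch '[{"translation":[0,0,0],"delta_rot":[0,0.4,0],"hand":0},{"translation":[0,0,0],"delta_rot":[0,0,0],"hand":0}]' 
python3 -c "
from h import *
rep()"
python3 -m inch '[{"translation":[0,0,0],"delta_rot":[0,0.4,0],"hand":0},{"translation":[0,0,0],"delta_rot":[0,0,0],"hand":0}]' 
python3 - <<'E'
from h import *
rep()
for n in('scene','side'):
    im=camera(n);cv2.imwrite(f'pics/{n}3.png',cv2.resize(im[100:270,160:360],None,fx=3,fy=3)[:,:,::-1])
E
```

```text
clock: 19.25
ee_pos: [0.5134, 0.0036, 0.0814]
ee_rot: [0.321, -0.629, 0.63, -0.323]
force: [2.9, 3.4, 5.2]
width: 0.0392
t 19.25 j [-0.122  0.549  1.977 -0.     0.612  0.503] tcp [0.5134 0.0036 0.0814] w 0.0392 F [2.9 3.4 5.2] M [ 0.44 -0.33  0.96]
az z -0.625 ydir [ 0.003 -0.001 -1.   ]
clock: 19.45
ee_pos: [0.5135, 0.0035, 0.0813]
ee_rot: [0.311, -0.634, 0.635, -0.313]
force: [1.9, 1.4, 6.8]
width: 0.0391
t 19.45 j [-0.122  0.55   1.977 -0.     0.612  0.535] tcp [0.5135 0.0035 0.0813] w 0.0391 F [1.9 1.4 6.8] M [ 0.44 -0.27  1.09]
az z -0.656 ydir [ 0.003 -0.001 -1.   ]
```

View pics/side3.png

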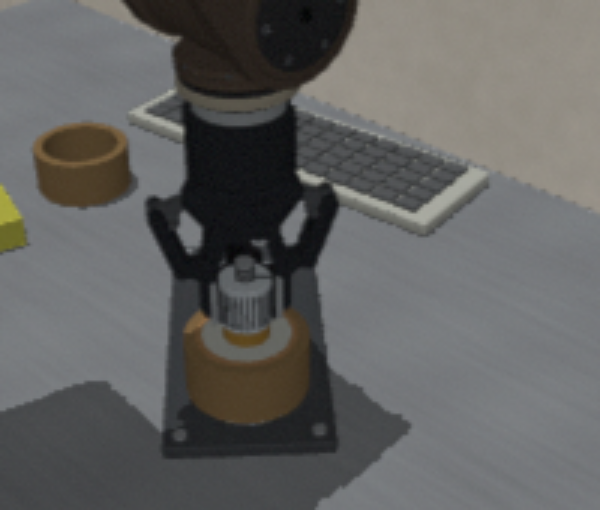

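The side crop shows the fingers on the nut (245,295), and its dark line now points right (272,276). The torque stays level at about 1 N m, so the nut is bottomed and the pads are slipping. Backing off a quarter turn.

```bash
python3 -m inch '[{"translation":[0,-0.02,0],"delta_rot":[0,-1,0],"hand":0},{"translation":[0,0,0],"delta_rot":[0,-1,0],"hand":0},{"translation":[0,0,0],"delta_rot":[0,-1,0],"hand":0},{"translation":[0,0,0],"delta_rot":[0,-1,0],"hand":0},{"translation":[0,0,0],"delta_rot":[0,-1,0],"hand":0},{"translation":[0,0,0],"delta_rot":[0,-1,0],"hand":0},{"translation":[0,-0.02,0],"delta_rot":[0,-1,0],"hand":0},{"translation":[0,0,0],"delta_rot":[0,-1,0],"hand":0}]' 50
python3 -c "
from h import *
rep()"
python3 -m inch '[{"translation":[0,0,0],"delta_rot":[0,-1,0],"hand":0},{"translation":[0,0,0],"delta_rot":[0,-1,0],"hand":0},{"translation":[0,0,0],"delta_rot":[0,-1,0],"hand":0},{"translation":[0,0,0],"delta_rot":[0,-1,0],"hand":0},{"translation":[0,0,0],"delta_rot":[0,-1,0],"hand":0},{"translation":[0,0,0],"delta_rot":[0,-1,0],"hand":0},{"translation":[0,0,0],"delta_rot":[0,-1,0],"hand":0},{"translation":[0,0,0],"delta_rot":[0,-1,0],"hand":0}]'
python3 -m inch '[{"translation":[0,0,0],"delta_rot":[0,-1,0],"hand":0},{"translation":[0,0,0],"delta_rot":[0,-1,0],"hand":0},{"translation":[0,0,0],"delta_rot":[0,-1,0],"hand":0},{"translation":[0,0,0],"delta_rot":[0,-0.7,0],"hand":0},{"translation":[0,0,0],"delta_rot":[0,0,0],"hand":0},{"translation":[0,0,0],"delta_rot":[0,0,0],"hand":0},{"translation":[0,0,0],"delta_rot":[0,0,0],"hand":0}]'
python3 - <<'E'
from h import *
rep()
for n in('scene','side'):
    im=camera(n);c=get_calibration(n)
    cv2.imwrite(f'pics/{n}4.png',cv2.resize(im[130:230,190:320],None,fx=5,fy=5,interpolation=2)[:,:,::-1])
    for l,z in (('nut_mid',.1),('knob_mid',.048)):
        for d in pinpoint(n,l)[:1]: print(n,l,d,onz(c,d['point'],z).round(4))
E
```

```text
clock: 20.35
ee_pos: [0.513, 0.0036, 0.0822]
ee_rot: [0.496, -0.503, 0.504, -0.497]
force: [2.6, 3.0, -2.1]
width: 0.0384
t 20.35 j [-1.220e-01  5.480e-01  1.977e+00  1.000e-03  6.150e-01 -1.080e-01] tcp [0.513  0.0036 0.0822] w 0.0384 F [ 2.6  3.  -2.1] M [ 0.41 -0.46 -0.05]
az z -0.015 ydir [ 0.002  0.    -1.   ]
clock: 21.15
ee_pos: [0.5126, 0.0035, 0.0824]
ee_rot: [-0.629, 0.322, -0.322, 0.63]
force: [-0.8, 0.9, 2.2]
width: 0.0389
clock: 21.85
ee_pos: [0.5125, 0.0034, 0.0824]
ee_rot: [-0.67, 0.227, -0.227, 0.67]
force: [-1.7, -0.9, 6.1]
width: 0.0391
t 21.85 j [-0.122  0.547  1.977  0.     0.616 -1.039] tcp [0.5125 0.0034 0.0824] w 0.0391 F [-1.7 -0.9  6.1] M [-0.12  0.32  0.01]
az z 0.916 ydir [ 0.001 -0.    -1.   ]
scene nut_mid {'point': [134.7, 312.2], 'confidence': 0.64} [0.5435 0.2765 0.1   ]
scene knob_mid {'point': [188.5, 292.2], 'confidence': 0.76} [0.5998 0.1168 0.048 ]
side nut_mid {'point': [200.8, 238.3], 'confidence': 0.54} [0.5048 0.0036 0.1   ]
```

View pics/side4.png

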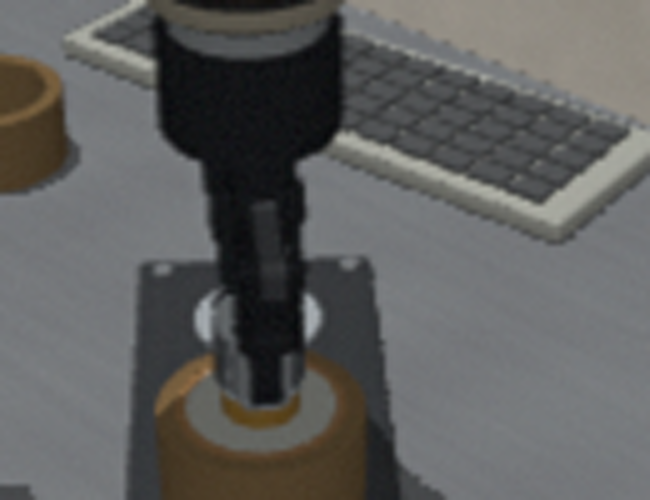

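View pics/scene4.png

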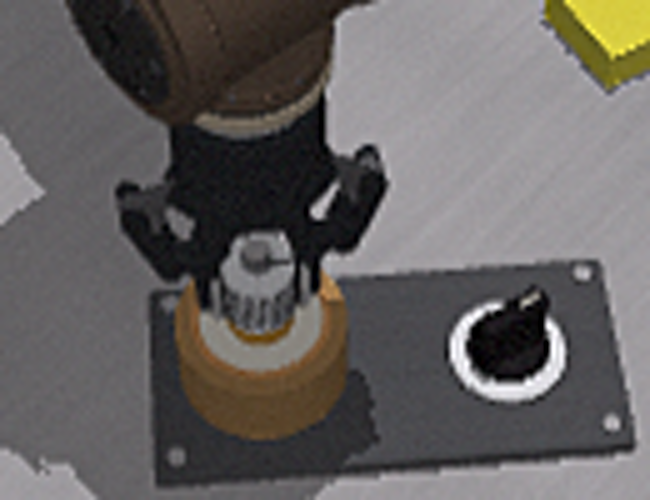

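The scene crop shows the nut's dark line at (285,262), pointing along stand +y. That is a quarter turn anticlockwise from where it bottomed. The knob mark is still at the released angle (528,297), and wrist torque is about 0. Handing in.

```bash
python3 -c "
from station import *
print(job_done())"
```

```text
the job is handed in; nothing more can be done
None
```

The job is handed in at about 22 s of robot time, with the fingers still gripping the nut.

- **Brake:** I gripped the knob and turned it 1.08 rad clockwise until torque built up at the end stop (1.2 N m). The last scene picture shows its mark still at the released angle.
- **Bottoming the nut:** It went down about 2.8 rad clockwise. The torque then rose from about 0.05 to 1.0 N m and stayed there, with the pads slipping slightly on the nut at the stop.
- **Backing off:** I turned back 1.57 rad by the measured tool angle (-0.656 to +0.916). The dark line moved from stand +x to stand +y, which agrees with a quarter turn.
- **Grip at hand-in:** It was set to 50 N with the opening at 39 mm. By estimate, the grasp point was about 1–3 mm from the nut's axis and 1 mm from its mid-height. Wrist torque was about 0.

**Checks that disagreed:**
- In the last scene picture the network placed nut_mid on the note block (confidence 0.64). I took that as a false detection, since the side view and the picture both put the nut in the fingers.
- My nut position from the pictures was about 2 mm off where the grip settled. I corrected for that by the wrist force.

I did not measure the bystanders at the end. The arm stayed clear of them, and the ones in the last pictures (note block and spare roll) looked unmoved. The pen cup and mouse were outside those crops.

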